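Shut and secure the weight drawer

TASK

The blue drawer of the small white cabinet was left open: push it fully home with the fingertips, and then, with the drawer shut, push the upright catch beside it over sideways until it lies level across the drawer front. Only push: do not grip the drawer or the catch, and leave the things standing on and around the cabinet where they are.

Things in the scene. Friction and masses are not known exactly. Their poses are not given: they have to be found in the camera images.
- cab: White cabinet, fixed to the worktop, 160 deep (its x) x 240 wide (its y) x 100 mm high; origin at the centre of its underside. Its x axis points horizontally from the front towards the back, y to the left seen from the front, z up. The front face is the plane x = -80 mm; the drawer opening is in the middle of it, with a white post 34 mm wide on each side.
- cab_drawer (a joint): Blue drawer, how far it is pulled out towards the front in m: 0 = fully home, flush with the front face (hard stop). Starts 35 to 75 mm open. It slides with about 1.5 N of friction and stays where it is left. Weights fixed inside.
- drawer_front (a point): Centre of the outer face of the blue drawer front (168 wide x 70 high x 12 mm thick, its top edge 35 mm above this point, 15 mm below the cabinet's top), moves with the drawer; at 50 mm above the worktop. Axes as the cabinet's. A pull lip 90 mm wide stands out 6 mm, 21 to 29 mm below this point.
- cab_catch (a joint): Turning catch, angle in rad: 0 = upright, growing as it is swung over to the right (towards -y of the cabinet); 1.57 = level across the drawer front (hard stop). Starts between -0.25 and 0.25. Friction holds it at any angle; about 0.5 N at the peg turns it. It is meant to be swung over only when the drawer is shut.
- catch_pivot (a point): Axis of the catch, on the front face of the left white post, 102 mm left of the cabinet's middle and 65 mm above the worktop; the axis runs along the cabinet's x. Axes as the cabinet's.
- catch_peg (a point): Middle of the orange peg (12 mm diameter) near the free end of the catch, 50 mm from the axis and 30 mm in front of the face. The peg runs along the cabinet's x and stands out from the aluminium bar (16 mm wide, 3 to 13 mm in front of the face, reaching 60 mm from the axis) to 46 mm in front of the face. Its axes turn with the catch: z points from the axis along the bar.
- vial: Bystander: glass vial with blue cap, 25 mm diameter, 57 mm high, standing on the worktop to the right of the cabinet; origin at the centre of its underside.
- bottle: Bystander: brown bottle with black cap, 44 mm diameter, 95 mm high, standing on the worktop to the left of the cabinet; origin at the centre of its underside.
- weight: Bystander: beige knobbed weight, 27 mm diameter, 36 mm high, standing on the worktop to the right of the cabinet; origin at the centre of its underside.
- dish: Bystander: clear round dish, 90 mm diameter, 14 mm high, lying on top of the cabinet; origin at the centre of its underside.

How it is judged:
By the outcome, as a careful person would: the job done as asked, in the order asked, and still so for the second after the job is handed in, with the robot touching nothing.
It also fails if it takes over 54 s, if anything falls off the work surface, if the arm or the gripper's body presses on something with over 40 N, if the wrist force passes 120 N, or if a joint passes its speed limit or range.

ROBOT

A 6-joint arm with a two-finger parallel gripper is mounted at the origin on a cart in front of the work surface, level with it; the furniture and walls round the work are solid. World frame = base frame: x ahead of the robot, y to its left, z up, the work surface at z = 0. Lengths are in mm, angles in rad, forces in N, time in s.
With the tool pointing down it reaches from about 350 to 875 mm from the base axis. Payload 4.2 kg.
Tool frame: the origin (TCP) lies midway between the tips of the shut fingers; the grasp point (between the pads) lies 19 mm behind it (arm.tcp_to_grasp is the distance from the TCP to the grasp point, in mm); z points along the fingers, y is the line along which they close (so a half turn about z gives the same grasp; the last joint's range is limited). The gripper opens to 85 mm and grips with 20 to 120 N. Pads are 22 mm wide; open, the fingers measure 114 mm over their backs; the gripper's body (76 mm by 85 mm) begins 54 mm behind the grasp point. The pads swing forward as they close: fully open they stand 13 mm farther back than shut.
Start: joints at [-0.917, 0.385, 0.008, 0, -1.194, -0.259], TCP at [240.403, -576.893, 231.312] pointing down, gripper open.
Joint ranges: [-3.14, 3.14], [-1.21, 2.06], [-1.07, 1.41], [-3.16, 2.05], [-2.99, -0.16], [-3.1, 3.1]. Speed limits (rad/s): [2.79, 2.79, 3.14, 3.14, 3.14, 3.14].

INTERFACE

Orientations are given as a unit quaternion [x, y, z, w].
In Python, from bench import arm, imaging, job, models gives the robot as it stands.
- The arm moves only by the tool arm_command, never from a script. Its argument "rows" is a list of rows, each an object with "grip": the opening, from 0 (shut) to 1 (fully open); "linear": the shift along the tool's x, y, z in mm, a list of three; "rot": the turn, a rotation vector about the tool's x, y, z in rad, a list of three. In form: [{"grip": grip, "linear": [tx, ty, tz], "rot": [rx, ry, rz]}, ...]. A call has 1 to 10 rows; each row is the pose to reach, as a shift and turn from the pose commanded when the call began, along the tool's axes at that moment; what a row does not reach only later rows make up. A row lasts 1/8 s, in which the tool goes at most 62.5 mm and 10.7 degrees, less where a joint would pass 70% of its speed; a pose out of reach is approached as far as the arm can. A call with a gripper value outside its range is refused whole. The fingers move at their own pace and stop on an object; the grip force is fixed at half the most. Time passes only in rows, so rows that repeat a pose let the fingers close. It gives the time, the measured TCP pose, the force, the opening and the grip force at its end, in the units of the state.
- arm.read_state(): the state, without advancing time (a new reading comes with each control period).
- imaging.get_image(name): name is "scene" or "top" or "wrist"; returns a dict with "frame" (420x560x3 uint8, red, green, blue), "fx", "fy", "cx", "cy" (pixels), "extrinsics" (4x4, takes a point from world to camera coordinates); the wrist camera has in their place "T_tool_cam" (4x4, takes a point from camera to tool coordinates, whose origin is the TCP and whose axes are the flange's). Camera axes: x right, y down, z forward; pixel columns grow to the right and rows downward; lengths in mm; the calibration is good to about 2 mm. The wrist camera is an equidistant fisheye: a pixel r from the principal point sees the ray r / f radians off the axis. A picture is of the moment at which its call begins: read the wrist's pose just before it. There is no depth.
- job.job_done(): hands the job in; it is judged then, once.
Trained networks look in a picture, given as the dict that the camera call returned (one of the last four; its "shot" number tells which), for a name from the list of things; names that differ only in an ending like _2 or _b are one class to them, and where a whole thing is asked for, a point or a joint stands for the part that bears it (a point fixed in the world has none). Each returns a list of dicts, best first, with "score" (0 to 1); they miss things now and then, are a little off and sometimes report something else, mostly with a low value. They report only what shows in the picture. A call takes as long as a camera call.
- models.spot_in(picture, query): "rect" ([left, top, right, bottom] in pixels, round what is visible of it).
- models.tip_of(picture, query): "pixel" ([column, row] in pixels: a listed point, or the origin of a listed thing).
The state is a dict: "clock": time; "joints": joint angles; "joint_vel": joint speeds; "joint_efforts": joint torques, N m; "position": TCP position; "ee_rot": TCP orientation; "contact_force": force on the tool from outside, world axes, zero at the start; "wrist_torque": the same for the moment, N m; "gripper_width": finger opening in mm; "grasp_force": force on a finger pad.
Only numpy, scipy, OpenCV 4.12 (cv2) and the standard library are available. Lean on these libraries where they do the work, as an engineer would, in place of code of your own. Each camera call takes 0.05 s, during which the arm holds its last target. There are 200 camera calls.

## Working session

There is one attempt and no reset: what is moved stays moved. The work goes in short steps, Python scripts to look and compute and a tool call to move; the robot and the scene stay as the last step left them, time stands still between calls to the robot, and variables do not carry over. Pictures are saved under pics/ and viewed, at most 10 in all, crops included, and the job is handed in when it is done.

Besides the shell and the picture viewer there is one more tool, called after "Call:" as a command line: name --argument value ..., lists and objects as JSON in quotes. arm_command: Moves the arm, as the interface text tells. Its arguments: {"type":"object","properties":{"rows":{"type":"array"}},"required":["rows"]}

```bash
mkdir -p pics; cat > h.py <<'E'
import numpy as np, cv2
from bench import arm, imaging, job, models
from scipy.spatial.transform import Rotation as R
def ray(im,px):
    E=np.array(im["extrinsics"]);Rm,t=E[:3,:3],E[:3,3]
    d=Rm.T@np.array([(px[0]-im["cx"])/im["fx"],(px[1]-im["cy"])/im["fy"],1]);return -Rm.T@t,d/np.linalg.norm(d)
def atz(im,px,z):
    o,d=ray(im,px);return o+d*(z-o[2])/d[2]
def proj(im,p):
    E=np.array(im["extrinsics"]);c=E[:3,:3]@p+E[:3,3];return np.array([im["fx"]*c[0]/c[2]+im["cx"],im["fy"]*c[1]/c[2]+im["cy"]])
def tri(rs):
    A=0;b=0
    for o,d in rs:
        P=np.eye(3)-np.outer(d,d);A=A+P;b=b+P@o
    return np.linalg.solve(A,b)
E
python3 - <<'E'
from h import *
s=arm.read_state();print(s["position"],s["ee_rot"],s["clock"])
ims={n:imaging.get_image(n) for n in("scene","top")}
for n,im in ims.items():
    cv2.imwrite(f"pics/{n}0.png",im["frame"][:,:,::-1])
    print(n,"cam",ray(im,(280,210))[0].round())
for q in("cab","drawer_front","catch_pivot","catch_peg","vial","bottle","weight","dish"):
    r=[]
    for n,im in ims.items():
        t=models.tip_of(im,q)[:1]; print(q,n,[(np.round(x["pixel"]),round(x["score"],2)) for x in t])
        if t and t[0]["score"]>.3:r.append(ray(im,t[0]["pixel"]))
    if len(r)==2:
        p=tri(r);print("   ",p.round(1), [round(np.linalg.norm(np.cross(p-o,d)),1) for o,d in r])
E
```

```text
[ 240.17494879 -576.38226922  230.23837381] [-1.96015349e-01  9.80600240e-01  1.04523245e-03 -2.44448928e-04] 0.0
scene cam [339. 614. 697.]
top cam [ 538.  -20. 1108.]
cab scene [(array([252., 257.]), 0.87)]
cab top [(array([272., 194.]), 0.67)]
    [ 6.69e+02  4.00e-01 -1.00e+00] [np.float64(4.5), np.float64(4.5)]
drawer_front scene [(array([305., 255.]), 0.68)]
drawer_front top [(array([278., 242.]), 0.94)]
    [553.4 -11.4  40.1] [np.float64(1.4), np.float64(1.4)]
catch_pivot scene [(array([266., 278.]), 0.79)]
catch_pivot top [(array([232., 227.]), 0.71)]
    [588.4  96.   65.9] [np.float64(0.1), np.float64(0.1)]
catch_peg scene [(array([279., 269.]), 0.6)]
catch_peg top []
vial scene [(array([330., 216.]), 0.72)]
vial top []
bottle scene [(array([172., 342.]), 0.91)]
bottle top [(array([177., 185.]), 0.74)]
    [697.7 243.4   4.4] [np.float64(1.0), np.float64(1.0)]
weight scene []
weight top [(array([351., 194.]), 0.58)]
dish scene [(array([245., 205.]), 0.73)]
dish top [(array([293., 180.]), 0.79)]
    [697.1 -47.2  89.8] [np.float64(3.3), np.float64(3.3)]
```

View pics/scene0.png

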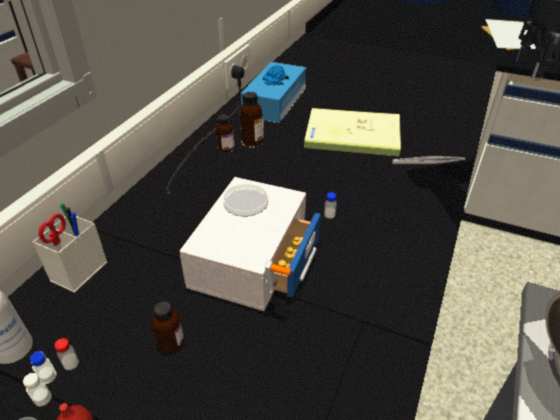

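View pics/top0.png

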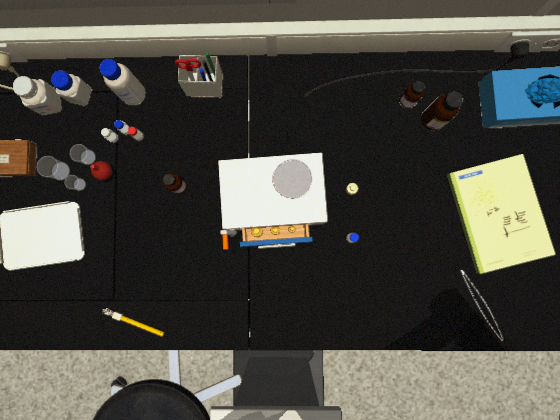

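The scene picture shows the cabinet with its drawer open and the orange peg near (281,269). In the top picture the cabinet top has corners at about (219,161), (323,153), (328,222) and (222,229). The drawer front runs from (240,244) to (312,240), with the peg at (226,240), the vial at (353,238), and the weight at (352,188). Next I fit the cabinet pose.

```bash
python3 - <<'E'
from h import *
im=imaging.get_image("top");f=im["frame"]
a=f[140:260,205:345]
cv2.imwrite("pics/topc.png",cv2.resize(a[:,:,::-1],None,fx=5,fy=5,interpolation=cv2.INTER_CUBIC))
sc=imaging.get_image("scene");b=sc["frame"][170:310,180:340]
cv2.imwrite("pics/scc.png",cv2.resize(b[:,:,::-1],None,fx=5,fy=4.2,interpolation=cv2.INTER_CUBIC))
for n,i in(("top",im),("sc",sc)):
    F=i["frame"].astype(int);m=(F[:,:,0]>190)&(F[:,:,1]>60)&(F[:,:,1]<150)&(F[:,:,2]<70)
    ys,xs=np.nonzero(m);k=(xs>200)&(xs<345)&(ys>170)&(ys<310);print(n,"orange",xs[k].min(),xs[k].max(),ys[k].min(),ys[k].max(),k.sum(),xs[k].mean(),ys[k].mean())
E
```

```text
top orange 223 293 226 248 71 228.7887323943662 240.50704225352112
sc orange 271 295 241 274 126 280.86507936507934 267.24603174603175
```

View pics/topc.png

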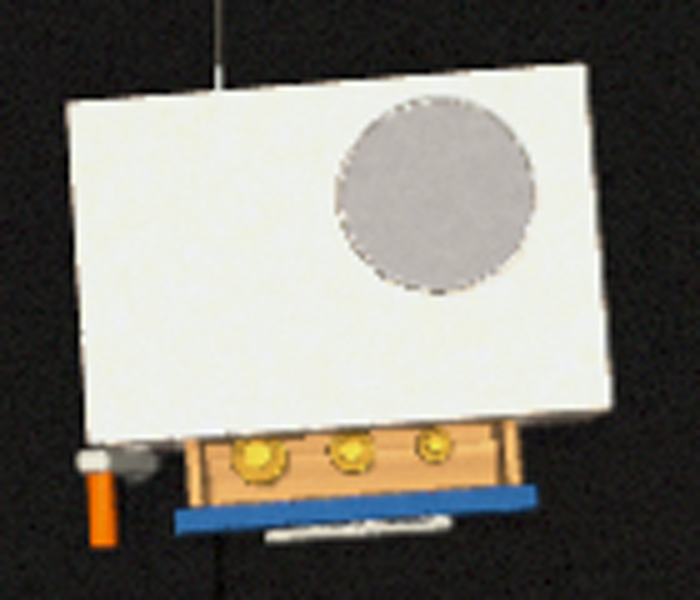

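View pics/scc.png

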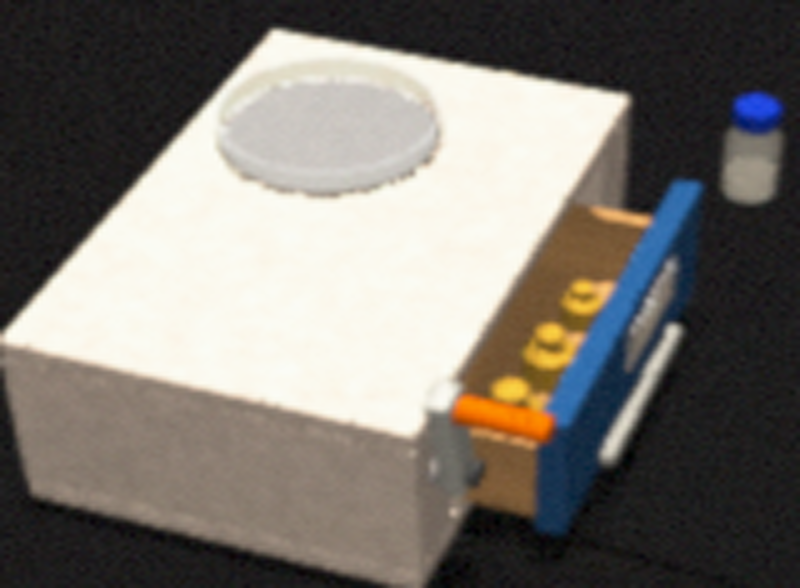

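```bash
python3 - <<'E'
from h import *
from scipy.optimize import least_squares
top=imaging.get_image("top");sc=imaging.get_image("scene")
T=lambda u,v:np.array([(u+.5)/5-.5+205,(v+.5)/5-.5+140]); S=lambda u,v:np.array([(u+.5)/5-.5+180,(v+.5)/4.2-.5+170])
# corners in cab frame: BL,BR,FR,FL
C=np.array([[80,120,100],[80,-120,100],[-80,-120,100],[-80,120,100.]])
tp=[T(67,101),T(586,64),T(611,408),T(89,437)];sp=[S(5,338),S(275,30),S(628,95),S(415,440)]
W=lambda q,p:R.from_euler("z",q[2]).apply(p)+[q[0],q[1],0]
def run(a,b):
    f=lambda q:np.concatenate([a*(proj(top,W(q,c))-p) for c,p in zip(C,tp)]+[b*(proj(sc,W(q,c))-p) for c,p in zip(C,sp)])
    return least_squares(f,[669,0,0])
for a,b in((1,0),(0,1),(1,1)):
    r=run(a,b);print(a,b,r.x.round(3),r.fun.round(1))
q=r.x
# drawer: outer top edge z=85; pegs
inv=lambda p:R.from_euler("z",-q[2]).apply(np.array(p)-[q[0],q[1],0])
for px in(T(177,533),T(537,507)):print("drawer outer top",inv(atz(top,px,85)).round(1))
for px in(S(540,530),S(562,408),S(690,182)):print("sc z85",inv(atz(sc,px,85)).round(1))
# peg tip / base axis
tip=tri([ray(top,T(103,545)),ray(sc,S(548,427))]);base=tri([ray(top,T(101,472)),ray(sc,S(460,408))])
print("peg tip",tip,inv(tip).round(1),"base",inv(base).round(1))
print("pivot",W(q,np.array([-80,102,65])))
for n in("vial","weight"):
    for i,im in(("top",top),("sc",sc)):
        t=models.spot_in(im,n)[:1]
        for x in t:
            c=x["rect"];print(n,i,round(x["score"],2),np.round(c),inv(atz(im,((c[0]+c[2])/2,(c[1]+c[3])/2),30)).round())
E
```

```text
1 0 [6.70843e+02 8.91000e-01 5.60000e-02] [ 0.1 -0.8  0.2 -0.5  0.3  0.2 -0.6  1.1 -0.  -0.   0.  -0.   0.  -0.
  0.  -0. ]
0 1 [6.70161e+02 2.48500e+00 6.40000e-02] [-0.  -0.  -0.  -0.  -0.   0.  -0.   0.  -1.4  0.5 -0.2 -0.3  0.9  0.1
  0.6 -0.6]
1 1 [6.70565e+02 1.54000e+00 6.10000e-02] [-0.3 -0.4 -0.2 -0.6  0.1  0.1 -0.7  1.4 -1.4 -0.1  0.1 -0.6  1.1 -0.1
  0.4 -1. ]
drawer outer top [-123.1   82.    85. ]
drawer outer top [-122.1  -84.    85. ]
sc z85 [-131.2  139.6   85. ]
sc z85 [-116.6   74.7   85. ]
sc z85 [-116.3  -82.    85. ]
peg tip [538.54974297 106.77858864 114.9467984 ] [-125.4  113.   114.9] base [-93.2 112.1 113. ]
pivot [584.52745337  98.50135888  65.        ]
vial top 0.61 [348. 233. 355. 241.] [-119. -184.   30.]
vial sc 0.51 [325. 192. 336. 220.] [-120. -180.   30.]
weight sc 0.36 [264. 259. 292. 290.] [-82.  53.  30.]
```

Call:
arm_command --rows '[{"grip":0,"linear":[-46,42,3],"rot":[0,0,0.033]},{"grip":0,"linear":[-93,84,6],"rot":[0,0,0.067]},{"grip":0,"linear":[-139,127,9],"rot":[0,0,0.1]},{"grip":0,"linear":[-185,169,12],"rot":[0,0,0.134]},{"grip":0,"linear":[-232,211,15],"rot":[0,0,0.167]},{"grip":0,"linear":[-278,253,18],"rot":[0,0,0.2]},{"grip":0,"linear":[-324,296,21],"rot":[0,0,0.234]},{"grip":0,"linear":[-371,338,24],"rot":[0,0,0.267]},{"grip":0,"linear":[-417,380,27],"rot":[0,0,0.3]},{"grip":0,"linear":[-463,422,30],"rot":[0,0,0.334]}]'

```text
clock: 2.55
position: [505.2, -9.3, 201.8]
ee_rot: [-0.03, 1.0, 0.0, 0.001]
contact_force: [1.2, -0.7, 0.1]
gripper_width: 0.4
grasp_force: 0.0
```

Call:
arm_command --rows '[{"grip":0,"linear":[0,0,50],"rot":[0,0,0]},{"grip":0,"linear":[0,0,100],"rot":[0,0,0]},{"grip":0,"linear":[0,0,143],"rot":[0,0,0]},{"grip":0,"linear":[0,0,143],"rot":[0,0,0]}]'

```text
clock: 3.05
position: [502.2, -11.9, 55.9]
ee_rot: [-0.03, 1.0, -0.001, -0.004]
contact_force: [-0.1, 0.1, 0.4]
gripper_width: -0.2
grasp_force: 0.0
```

```bash
python3 - <<'E'
from h import *
a=[]
for n in("scene","top"):
    f=imaging.get_image(n)["frame"]
    f=f[150:310,170:350] if n=="scene" else f[140:300,205:385]
    a.append(cv2.resize(f[:,:,::-1],(400,356),interpolation=cv2.INTER_CUBIC))
cv2.imwrite("pics/a1.png",np.hstack(a))
E
```

```text
(no output)
```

View pics/a1.png

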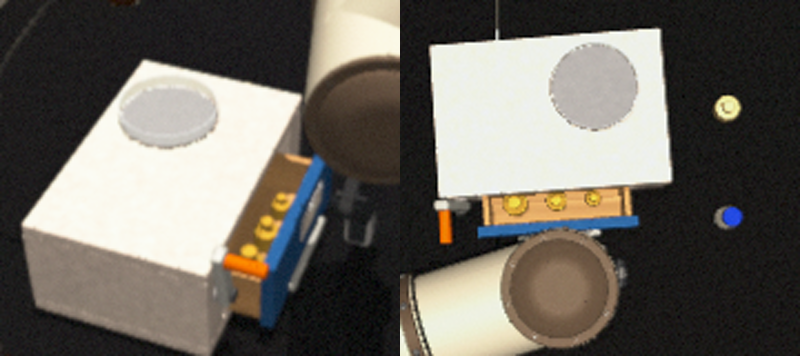

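The picture shows the shut fingers in front of the drawer's middle, clear of the pull lip, so I push in.

Call:
arm_command --rows '[{"grip":0,"linear":[-15,0,0],"rot":[0,0,0]},{"grip":0,"linear":[-25,0,0],"rot":[0,0,0]},{"grip":0,"linear":[-33,0,0],"rot":[0,0,0]},{"grip":0,"linear":[-39,0,0],"rot":[0,0,0]},{"grip":0,"linear":[-45,0,0],"rot":[0,0,0]},{"grip":0,"linear":[-51,0,0],"rot":[0,0,0]},{"grip":0,"linear":[-57,0,0],"rot":[0,0,0]},{"grip":0,"linear":[-63,0,0],"rot":[0,0,0]}]'

```text
clock: 4.15
position: [567.6, -7.6, 58.3]
ee_rot: [-0.03, 1.0, -0.0, -0.0]
contact_force: [-1.2, -0.8, 0.4]
gripper_width: 0.1
grasp_force: 0.8
```

Call:
arm_command --rows '[{"grip":0,"linear":[-3,0,0],"rot":[0,0,0]},{"grip":0,"linear":[-6,0,0],"rot":[0,0,0]},{"grip":0,"linear":[-8,0,0],"rot":[0,0,0]},{"grip":0,"linear":[-8,0,0],"rot":[0,0,0]}]'

```text
clock: 4.65
position: [575.6, -7.0, 58.4]
ee_rot: [-0.03, 1.0, 0.0, 0.0]
contact_force: [-0.3, -0.7, -1.1]
gripper_width: 0.1
grasp_force: 0.3
```

Call:
arm_command --rows '[{"grip":0,"linear":[-2,0,0],"rot":[0,0,0]},{"grip":0,"linear":[-4,0,0],"rot":[0,0,0]},{"grip":0,"linear":[-5,0,0],"rot":[0,0,0]}]'

```text
clock: 5.03
position: [579.0, -6.9, 58.4]
ee_rot: [-0.03, 1.0, -0.0, -0.002]
contact_force: [-7.2, 1.5, 5.8]
gripper_width: 0.1
grasp_force: 0.0
```

```bash
python3 - <<'E'
from h import *
a=[]
for n in("scene","top"):
    f=imaging.get_image(n)["frame"]
    f=f[190:310,220:340] if n=="scene" else f[180:300,205:325]
    a.append(cv2.resize(f[:,:,::-1],(400,400),interpolation=cv2.INTER_CUBIC))
cv2.imwrite("pics/a2.png",np.hstack(a))
E
```

```text
(no output)
```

View pics/a2.png

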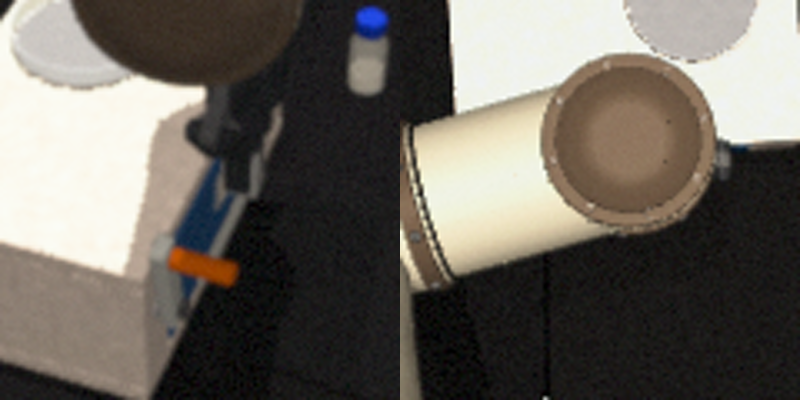

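The drawer looks flush and the force is rising. I give one more small push, then back off.

Call:
arm_command --rows '[{"grip":0,"linear":[-2,0,0],"rot":[0,0,0]},{"grip":0,"linear":[-3,0,0],"rot":[0,0,0]},{"grip":0,"linear":[-3,0,0],"rot":[0,0,0]}]'

```text
clock: 5.5
position: [578.8, -7.3, 58.2]
ee_rot: [-0.03, 1.0, -0.001, -0.005]
contact_force: [-12.9, 1.2, 7.9]
gripper_width: -0.3
grasp_force: 0.0
```

Drawer is against its stop. I retreat, then rise and move left of the catch.

Call:
arm_command --rows '[{"grip":0,"linear":[20,0,0],"rot":[0,0,0]},{"grip":0,"linear":[60,0,0],"rot":[0,0,0]},{"grip":0,"linear":[60,0,-50],"rot":[0,0,0]},{"grip":0,"linear":[60,0,-100],"rot":[0,0,0]},{"grip":0,"linear":[60,50,-100],"rot":[0,0,0]},{"grip":0,"linear":[60,100,-100],"rot":[0,0,0]},{"grip":0,"linear":[60,155,-100],"rot":[0,0,0]},{"grip":0,"linear":[60,155,-100],"rot":[0,0,0]}]'

```text
clock: 6.5
position: [515.1, 148.2, 159.1]
ee_rot: [-0.033, 0.999, 0.001, 0.002]
contact_force: [0.4, -1.5, -0.7]
gripper_width: 0.2
grasp_force: 0.0
```

```bash
python3 - <<'E'
from h import *
s=arm.read_state();c=lambda p:R.from_euler("z",-.061).apply(np.array(p)-[670.5,1.5,0])
print(c(s["position"]).round(1),R.from_quat(s["ee_rot"]).as_matrix().round(3).tolist())
a=[]
for n in("scene","top"):
    im=imaging.get_image(n);f=im["frame"]
    print(n,[(np.round(x["pixel"]),round(x["score"],2)) for x in models.tip_of(im,"catch_peg")[:1]], proj(im,R.from_euler("z",.061).apply([-126,112.5,114])+[670.5,1.5,0]))
    f=f[190:310,220:340] if n=="scene" else f[180:300,205:325]
    a.append(cv2.resize(f[:,:,::-1],(400,400),interpolation=cv2.INTER_CUBIC))
cv2.imwrite("pics/a3.png",np.hstack(a))
E
```

```text
[-146.1  155.9  159.1] [[-0.998, -0.066, 0.004], [-0.066, 0.998, 0.002], [-0.004, 0.002, -1.0]]
scene [] [290.43341258 271.59510494]
top [(array([226., 240.]), 0.52)] [225.37749572 248.4014143 ]
```

View pics/a3.png

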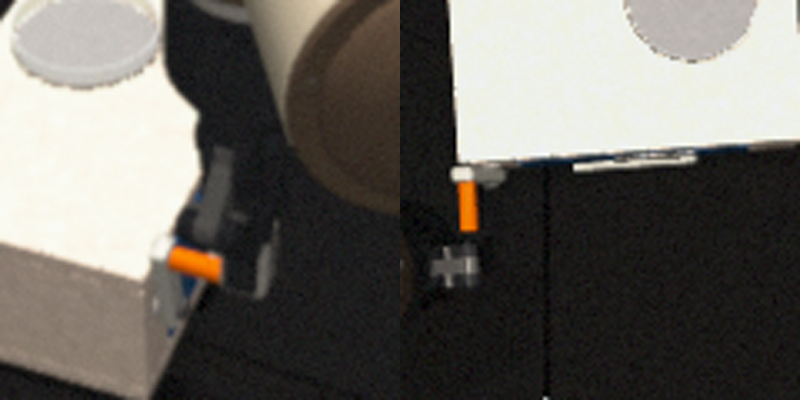

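The drawer is flush, and the gripper stands ahead and left of the peg. I lower, come in beside the peg and push right.

Call:
arm_command --rows '[{"grip":0,"linear":[0,0,40],"rot":[0,0,0]},{"grip":0,"linear":[0,0,62],"rot":[0,0,0]},{"grip":0,"linear":[-20,0,62],"rot":[0,0,0]},{"grip":0,"linear":[-34,0,62],"rot":[0,0,0]},{"grip":0,"linear":[-34,-10,62],"rot":[0,0,0]},{"grip":0,"linear":[-34,-18,62],"rot":[0,0,0]},{"grip":0,"linear":[-34,-24,62],"rot":[0,0,0]},{"grip":0,"linear":[-34,-30,62],"rot":[0,0,0]},{"grip":0,"linear":[-34,-36,62],"rot":[0,0,0]}]'

```text
clock: 7.82
position: [550.1, 110.3, 96.7]
ee_rot: [-0.031, 1.0, 0.0, 0.0]
contact_force: [-0.0, 0.9, 0.5]
gripper_width: -0.2
grasp_force: 0.3
```

```bash
cat > l.py <<'E'
from h import *
import sys
s=arm.read_state();c=lambda p:R.from_euler("z",-.061).apply(np.array(p)-[670.5,1.5,0])
print(c(s["position"]).round(1),s["contact_force"].round(1) if hasattr(s["contact_force"],"round") else s["contact_force"])
a=[]
for n in("scene","top"):
    f=imaging.get_image(n)["frame"]
    f=f[200:320,220:340] if n=="scene" else f[180:300,185:305]
    a.append(cv2.resize(f[:,:,::-1],(400,400),interpolation=cv2.INTER_CUBIC))
cv2.imwrite(f"pics/{sys.argv[1]}.png",np.hstack(a))
E
python3 l.py a4
```

```text
[-113.5  116.    96.7] [-0.   0.9  0.5]
```

View pics/a4.png

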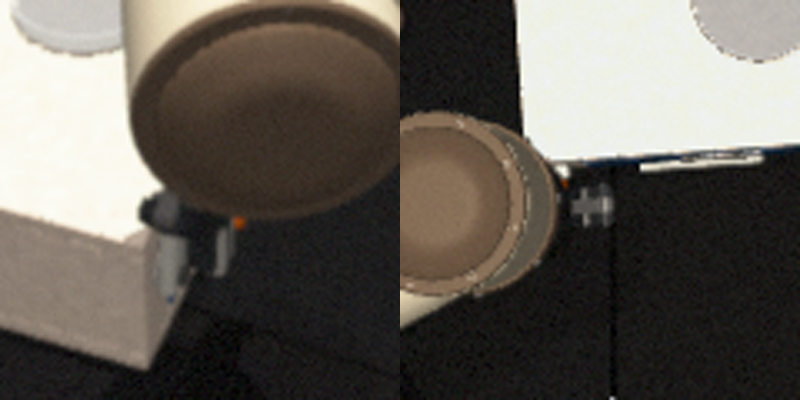

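The orange tip now shows just past the fingers and the catch is turning. I keep pushing along the arc.

Call:
arm_command --rows '[{"grip":0,"linear":[0,-7,1],"rot":[0,0,0]},{"grip":0,"linear":[0,-14,2],"rot":[0,0,0]},{"grip":0,"linear":[0,-21,4],"rot":[0,0,0]},{"grip":0,"linear":[0,-27,6],"rot":[0,0,0]},{"grip":0,"linear":[0,-33,8],"rot":[0,0,0]},{"grip":0,"linear":[0,-37,10],"rot":[0,0,0]},{"grip":0,"linear":[0,-37,10],"rot":[0,0,0]}]'

```text
clock: 8.8
position: [552.3, 73.2, 86.3]
ee_rot: [-0.03, 1.0, -0.0, -0.0]
contact_force: [0.3, 0.0, 0.4]
gripper_width: 0.0
grasp_force: 0.0
```

Call:
arm_command --rows '[{"grip":0,"linear":[0,10,0],"rot":[0,0,0]},{"grip":0,"linear":[0,15,-20],"rot":[0,0,0]},{"grip":0,"linear":[0,15,-40],"rot":[0,0,0]},{"grip":0,"linear":[0,15,-40],"rot":[0,0,0]}]'

```text
clock: 9.3
position: [552.5, 89.8, 128.0]
ee_rot: [-0.031, 1.0, 0.001, 0.002]
contact_force: [0.2, -0.2, -0.0]
gripper_width: 0.1
grasp_force: 0.0
```

```bash
python3 l.py a5
```

```text
[-112.4   95.3  128. ] [ 0.2 -0.2 -0. ]
```

View pics/a5.png

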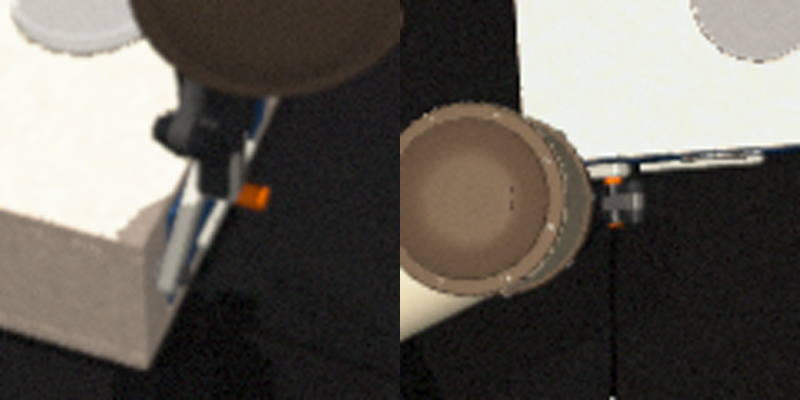

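The catch is about 60° over, with the peg near crop (615,200) in the top view. Next I go above it and press down.

Call:
arm_command --rows '[{"grip":0,"linear":[0,-20,0],"rot":[0,0,0]},{"grip":0,"linear":[0,-40,0],"rot":[0,0,0]},{"grip":0,"linear":[0,-41,12],"rot":[0,0,0]},{"grip":0,"linear":[0,-41,24],"rot":[0,0,0]},{"grip":0,"linear":[0,-42,32],"rot":[0,0,0]},{"grip":0,"linear":[0,-42,39],"rot":[0,0,0]},{"grip":0,"linear":[0,-42,45],"rot":[0,0,0]},{"grip":0,"linear":[0,-42,51],"rot":[0,0,0]},{"grip":0,"linear":[0,-42,55],"rot":[0,0,0]},{"grip":0,"linear":[0,-42,55],"rot":[0,0,0]}]'

```text
clock: 10.65
position: [554.1, 46.8, 71.3]
ee_rot: [-0.03, 1.0, 0.0, -0.0]
contact_force: [-0.6, 0.2, 0.0]
gripper_width: -0.3
grasp_force: 0.0
```

Call:
arm_command --rows '[{"grip":0,"linear":[0,0,2],"rot":[0,0,0]},{"grip":0,"linear":[0,0,4],"rot":[0,0,0]},{"grip":0,"linear":[0,0,4],"rot":[0,0,0]}]'

```text
clock: 11.02
position: [554.5, 46.7, 70.1]
ee_rot: [-0.031, 1.0, -0.0, 0.001]
contact_force: [-4.4, 0.4, 13.8]
gripper_width: 0.1
grasp_force: 7.2
```

Hard stop at z = 70, as expected for a level catch. I retreat upward and look.

Call:
arm_command --rows '[{"grip":0,"linear":[0,0,-20],"rot":[0,0,0]},{"grip":0,"linear":[0,0,-70],"rot":[0,0,0]},{"grip":0,"linear":[60,0,-120],"rot":[0,0,0]},{"grip":0,"linear":[110,-50,-140],"rot":[0,0,0]},{"grip":0,"linear":[110,-110,-140],"rot":[0,0,0]},{"grip":0,"linear":[110,-170,-140],"rot":[0,0,0]},{"grip":0,"linear":[110,-230,-140],"rot":[0,0,0]},{"grip":0,"linear":[110,-230,-140],"rot":[0,0,0]}]'

```text
clock: 12.02
position: [457.7, -192.6, 207.3]
ee_rot: [-0.028, 1.0, -0.0, 0.0]
contact_force: [0.3, 0.4, 0.9]
gripper_width: 0.1
grasp_force: 0.0
```

```bash
sed -i 's/\[200:320,220:340\]/[180:320,200:340]/;s/\[180:300,185:305\]/[140:270,205:375]/' l.py; python3 l.py a6
```

```text
[-224.2 -180.8  207.3] [0.3 0.4 0.9]
```

View pics/a6.png

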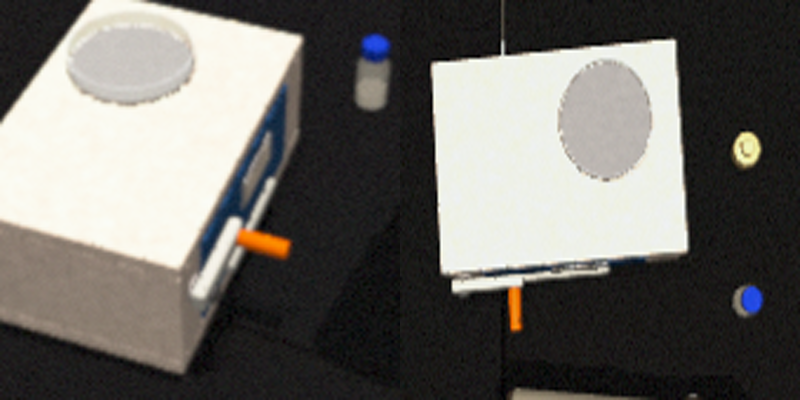

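The drawer is flush, the catch lies level across it (peg at crop (265,243)), and the dish, vial and weight haven't moved.

```bash
python3 -c "from bench import job;print(job.job_done())"
```

```text
the job is handed in; nothing more can be done
None
```

I pushed the drawer home to its stop, then swung the catch over to its level stop with pushes only; the dish, vial and weight still stood where they were in the last picture (the bottle was outside it), and the job was handed in at about 12 s.

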